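# Crowned tower on the hill, horse in the pen

### The job

Build the castle for story time: stand the grey stone drum in the middle of the green hill, the purple tower centred on the drum, and the crown over the turret so that it rests flat on the tower's shoulder. Only when the crown is on, stand the brown horse on its base inside the red pen, flat on the pen's floor. Leave the orange tower, the key and the blue arch where they are.

Things in the scene. Friction and masses are not known exactly. Their poses are not given: they have to be found in the camera images.
- hill: Low round green hill, fixed to the table for the episode: 116 mm across at the foot, flat top 96 mm across, 15 mm high, with a light green disc 72 mm across marking the middle. Origin: centre of its underside, on the table; z up.
- pen: Shallow open red tray, the horse's pen, fixed for the episode: outside 130 mm along its x, 86 mm along its y, 20 mm high; walls 6 mm, inside 118 x 74 mm, floor 6 mm thick, straw-coloured inside, white studs at the corners. Origin: centre of its underside, on the table; z up.
- stone: Grey wooden drum like masonry, with dark joint lines: 64 mm in diameter, 40 mm high, about 0.12 kg, loose, flat top. Origin: centre of its underside; z up.
- purple_tower: Purple round castle tower block, about 0.14 kg, loose: body 60 mm in diameter and 62 mm high up to a flat shoulder; on it a turret 32 mm in diameter with small battlements, whose top is 80 mm above the underside. Origin: centre of its underside; z up.
- crown: Gold painted wooden crown, loose, about 0.06 kg: a ring 60 mm outside and 48 mm inside diameter, open through, with a plain band 26 mm high and eight points with red tips up to 41 mm; points up at the start. The hole passes over the turret with 8 mm to spare all round. Origin: centre of the ring at its underside; z up.
- horse: Brown wooden horse cutout on a pale base board, loose, about 0.09 kg: base 90 mm along x, 36 mm along y, 8 mm thick; trunk 20 mm thick (along y), from x = -33 to +33 mm and from 30 to 56 mm above the underside; head at +x, its top about 84 mm up. Origin: centre of the base's underside; x points to the head, z up. It may face either way in the pen.
- orange_tower: Orange tower block of the same shape and size as the purple one (60 mm in diameter, 80 mm high); not wanted, to be left alone. Origin: centre of its underside; z up.
- key: Gold lacquered key shape lying flat, 95 mm long, 12 mm thick, to be left alone. Origin: near its middle, on the underside; x along the shank away from the round bow.
- arch: Blue arch block, 78 mm along x, 32 mm along y, 44 mm high, to be left alone. Origin: centre of its footprint, on the table.
Not all that is in view belongs to the job. There is more than one size of the hill; the job needs the largest.

How it is judged:
By the outcome, as a careful person would: the job done as asked, in the order asked, and still so for the second after the job is handed in, with the robot touching nothing.
It also fails if it takes over 128 s, if anything falls off the work surface, if the arm or the gripper's body presses on something with over 40 N, if the wrist force passes 120 N, or if a joint passes its speed limit or range.

### The arm

A 6-joint arm with a two-finger parallel gripper is mounted at the origin on the work surface. World frame = base frame: x ahead of the robot, y to its left, z up, the work surface at z = 0. Lengths are in mm, angles in rad, forces in N, time in s.
With the tool pointing down it reaches from about 250 to 800 mm from the base axis. Payload 3.9 kg.
Tool frame: the origin (TCP) lies midway between the tips of the shut fingers; the grasp point (between the pads) lies r.grip_depth behind it (r.grip_depth is the distance from the TCP to the grasp point, in mm); z points along the fingers, y is the line along which they close (so a half turn about z gives the same grasp; the last joint's range is limited). The gripper opens to 85 mm and grips with 20 to 120 N. Pads are 22 mm wide; open, the fingers measure 114 mm over their backs; the gripper's body (76 mm by 85 mm) begins 54 mm behind the grasp point. The pads swing forward as they close: fully open they stand 13 mm farther back than shut.
Start: joints at [1.347, 0.26, -0.138, 1.173, 0, 1.571], TCP at [116.513, 511.898, 231.304] pointing down, gripper open.
Joint ranges: [-2.78, 2.78], [-0.83, 1.72], [-1.28, 1.37], [-1.9, 2.12], [-1.57, 1.48], [-3.14, 3.14]. Speed limits (rad/s): [2.57, 2.57, 3.14, 3.14, 3.14, 3.14].

### API

Orientations are given as a 3x3 rotation matrix whose columns are the frame's x, y, z axes.
In Python, from plant import r, viewer gives the robot as it stands.
- The arm moves only by the shell command python3 -m jog 'ROWS' [OPENING] [FORCE]. ROWS is 1 to 10 rows, one to a line, with the numbers parted by spaces; each row has 4 numbers: dx, dy, dz in mm, then a turn about the tool's z in rad; each row is the pose to reach, as a shift and turn from the pose commanded when the command began, along the tool's axes at that moment; what a row does not reach only later rows make up. A row lasts 1/12 s, in which the tool goes at most 41.7 mm and 0.125 rad, less where a joint would pass 70% of its speed; a pose out of reach is approached as far as the arm can. OPENING is the finger opening in mm, set as the command begins (- or left out keeps the last). The fingers move at their own pace and stop on an object; FORCE is the grip in N (left out, the last holds). Time passes only in rows, so rows that do not move let the fingers close. It prints the time, the measured TCP pose, the force, the opening and the grip force at its end. Input that does not fit is refused with a message, and nothing moves.
- r.read_state(): the state, without advancing time (a new reading comes with each control period).
- viewer.snapshot(name): name is "side" or "top"; returns a dict with "color" (480x640x3 uint8, red, green, blue), "vfov" (degrees; the focal length in pixels is half the picture's height over the tangent of half this angle, whatever the lens; pixels are square), "cx", "cy" (the principal point, pixels), "distortion" ([k1, k2, p1, p2, k3] as OpenCV has them; the pictures are not rectified), "world_to_cam" (4x4, takes a point from world to camera coordinates). Camera axes: x right, y down, z forward; pixel columns grow to the right and rows downward; lengths in mm; the calibration is good to about 2 mm. A picture is of the moment at which its call begins. There is no depth.
- r.close_job(): hands the job in; it is judged then, once.
The state is a dict: "time_s": time; "joint_positions": joint angles; "joint_velocities": joint speeds; "effort": joint torques, N m; "tcp_pos": TCP position; "tool_rot": TCP orientation; "force": force on the tool from outside, world axes, zero at the start; "moment": the same for the moment, N m; "width": finger opening in mm; "finger_force": force on a finger pad.
Only numpy, scipy, OpenCV 4.12 (cv2) and the standard library are available. Lean on these libraries where they do the work, as an engineer would, in place of code of your own. Each camera call takes 0.05 s, during which the arm holds its last target. There are 200 camera calls.

## Working session

There is one attempt and no reset: what is moved stays moved. The work goes in short steps, Python scripts to look and compute and a shell command to move; the robot and the scene stay as the last step left them, time stands still between calls to the robot, and variables do not carry over. Pictures are saved under pics/ and viewed, at most 14 in all, crops included, and the job is handed in when it is done.

```bash
ls; mkdir -p pics; python3 - <<'E'
from plant import r, viewer
import cv2,numpy as np
for n in("side","top"):
    s=viewer.snapshot(n); cv2.imwrite(f"pics/{n}0.png",s["color"][:,:,::-1])
    print(n,s["vfov"],s["cx"],s["cy"],s["distortion"],np.round(s["world_to_cam"],3).tolist())
s=r.read_state();print(s,r.grip_depth)
E
```

```text
pics
side 43.62967308832703 318.28517762705815 244.68143621889237 [-0.15257082  0.          0.          0.          0.        ] [[0.994, -0.109, -0.011, -501.784], [-0.087, -0.73, -0.677, 73.521], [0.066, 0.674, -0.736, 1235.388], [0.0, 0.0, 0.0, 1.0]]
top 45.988002983614244 314.9691338251877 237.8121184798435 [0.01872388 0.         0.         0.         0.        ] [[0.022, -1.0, -0.002, 9.52], [-0.986, -0.022, -0.166, 491.612], [0.166, 0.005, -0.986, 1282.315], [0.0, 0.0, 0.0, 1.0]]
{'time_s': 0.1, 'joint_positions': array([ 1.34699231e+00,  2.60640225e-01, -1.39254093e-01,  1.17267791e+00,
        2.04723776e-05,  1.57083916e+00]), 'joint_velocities': array([ 0.00052814, -0.00116303,  0.00373783,  0.00189943, -0.00104716,
        0.00035411]), 'effort': array([-1.79837007e-04, -4.06507623e+01,  2.54527903e+01,  1.00821216e-02,
        1.48869316e-05, -7.52312985e-06]), 'tcp_pos': array([116.37702674, 511.31380505, 230.53132947]), 'tool_rot': array([[-9.75050726e-01,  2.21981777e-01, -4.14106071e-04],
       [ 2.21982163e-01,  9.75049197e-01, -1.72706751e-03],
       [ 2.03962777e-05, -1.77590259e-03, -9.99998423e-01]]), 'force': array([0.07587587, 0.93872377, 0.55629809]), 'moment': array([ 0.01021605, -0.03715726,  0.04150666]), 'finger_force': 0.0, 'width': 85.45904157846226} 18.700000000000003
```

View pics/side0.png

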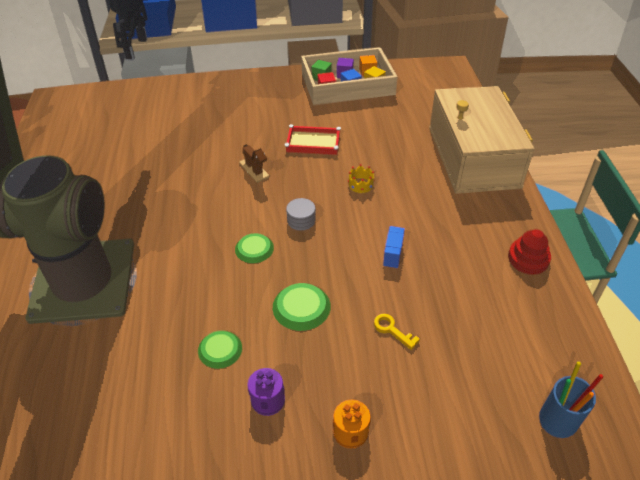

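View pics/top0.png

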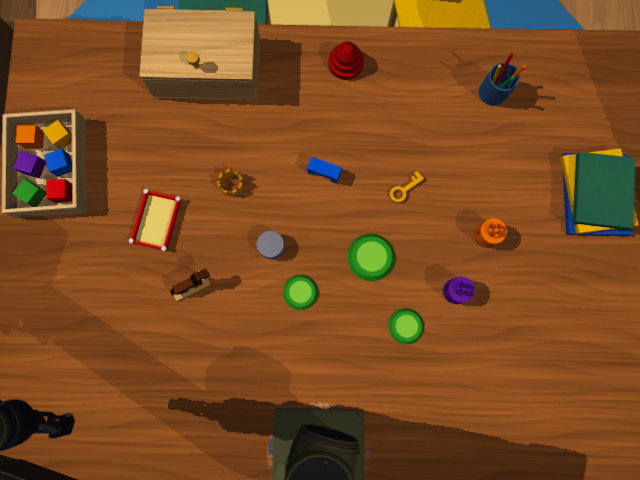

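Side shows the drum at (301,214), the purple tower at (266,390) and the orange one at (351,423). It also shows the crown (361,180), the horse (254,160) and the pen (314,140). The top view has the same things at (270,244), (459,290), (491,232), (230,181), (190,285) and (156,220).

Hill candidates, by top pixels: (372,257) about 48 px across, (300,292) about 35 px and (406,326) about 35 px. The first is the largest, so it fits the description. Tower: purple at (459,290), not orange. I'll confirm these in one enlarged mosaic.

```bash
cat > h.py <<'E'
import numpy as np, cv2
from plant import r, viewer
class V:
    def __init__(s,n):
        d=viewer.snapshot(n); s.im=d["color"]; s.hsv=cv2.cvtColor(s.im,cv2.COLOR_RGB2HSV)
        f=240/np.tan(np.radians(d["vfov"]/2)); s.K=np.array([[f,0,d["cx"]],[0,f,d["cy"]],[0,0,1]])
        s.D=np.array(d["distortion"]); s.T=np.array(d["world_to_cam"])
    def ray(s,p):
        q=cv2.undistortPoints(np.array(p,float).reshape(1,1,2),s.K,s.D).ravel()
        R=s.T[:3,:3]; return -R.T@s.T[:3,3], R.T@np.array([q[0],q[1],1])
    def at(s,p,z):
        c,d=s.ray(p); return c+d*(z-c[2])/d[2]
    def px(s,P):
        return cv2.projectPoints(np.array(P,float).reshape(-1,1,3),cv2.Rodrigues(s.T[:3,:3])[0],s.T[:3,3],s.K,s.D)[0].reshape(-1,2)
    def mask(s,lo,hi,roi):
        m=cv2.inRange(s.hsv,np.array(lo),np.array(hi)); k=np.zeros_like(m); x0,y0,x1,y1=roi; k[y0:y1,x0:x1]=255
        return m&k
def big(m):
    c,_=cv2.findContours(m,cv2.RETR_EXTERNAL,cv2.CHAIN_APPROX_NONE); return max(c,key=cv2.contourArea)
def cen(c):
    m=cv2.moments(c); return np.array([m["m10"]/m["m00"],m["m01"]/m["m00"]])
def tri(a,pa,b,pb):
    ca,da=a.ray(pa); cb,db=b.ray(pb)
    t=np.linalg.lstsq(np.stack([da,-db],1),cb-ca,rcond=None)[0]
    A,B=ca+da*t[0],cb+db*t[1]; return (A+B)/2,np.linalg.norm(A-B)
E
python3 - <<'E'
from h import *
S=V("side");T=V("top")
def tile(v,c,w=40):
    x,y=c; return cv2.resize(v.im[y-30:y+30,x-w:x+w],(266,200),interpolation=cv2.INTER_CUBIC)
L=[(S,(301,214)),(S,(266,390)),(S,(302,305)),(T,(270,244)),(T,(459,290)),(T,(372,257)),(S,(361,180)),(S,(254,163)),(T,(190,285))]
t=[tile(*a) for a in L]
cv2.imwrite("pics/mos.png",np.vstack([np.hstack(t[i:i+3]) for i in(0,3,6)])[:,:,::-1])
for n,a,b in(("big",(265,270,340,340),(340,230,402,285)),("s1",(230,230,280,265),(280,270,322,312)),("s2",(195,325,245,370),(385,305,428,347))):
    p=[]
    for v,roi in((S,a),(T,b)):
        c=big(v.mask((38,60,190),(50,255,255),roi)); p.append(cen(c)); print(n,p[-1].round(1),cv2.minAreaRect(c)[1])
    print(tri(S,p[0],T,p[1]))
for v,p in((S,(301,210)),(S,(301,222)),(T,(270,244)),(S,(361,188)),(S,(253,165)),(S,(302,318)),(T,(459,290))): print(p,v.hsv[p[1],p[0]])
E
```

```text
big [301.  301.8] (29.0, 36.0)
big [371.4 256.1] (27.0, 28.0)
(array([ 456.78640218, -115.08076886,    6.73416209]), np.float64(2.224650800287835))
s1 [253.5 244.7] (18.0, 23.0)
s1 [300.1 291.4] (19.0, 20.0)
(array([368.98423458,  53.14673306,   3.26175809]), np.float64(1.867161348542821))
s2 [218.9 345.6] (23.0, 28.0)
s2 [406.4 325.7] (20.0, 20.0)
(array([ 294.19672955, -198.16419178,    3.57465799]), np.float64(1.4567211508702818))
(301, 210) [163  10 177]
(301, 222) [ 0 16 93]
(270, 244) [137  18 129]
(361, 188) [ 15 215 154]
(253, 165) [ 13 163  72]
(302, 318) [ 55 136 189]
(459, 290) [136 223  97]
```

View pics/mos.png

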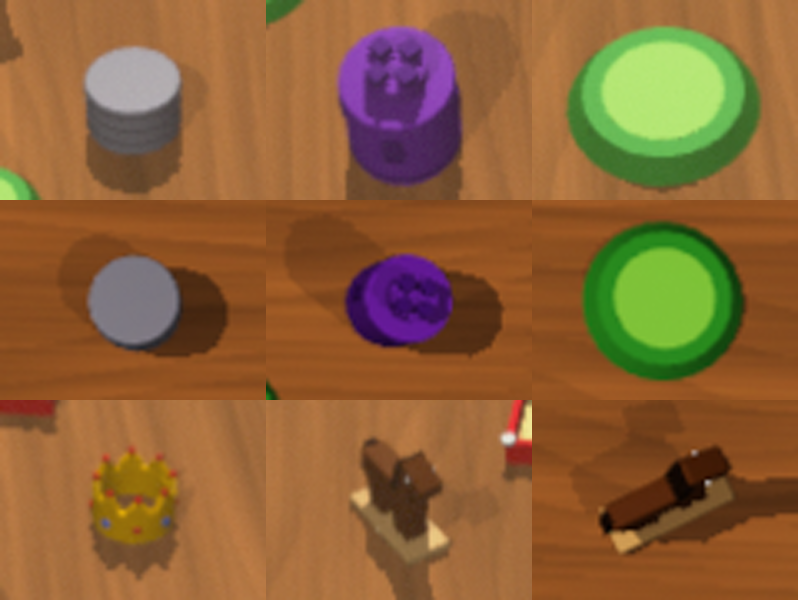

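The mosaic confirms the targets. The big hill, with its disc, is the largest of the three (disc 28 px against 20 px). The purple tower has its turret up, the drum is upright, the crown's points are up, and the horse stands with its head towards the upper right in the top view. Next I measure everything in both views.

```bash
cat > m.py <<'E'
from h import *
S=V("side");T=V("top")
def rep(n,ps,pt,z):
    P,g=tri(S,ps,T,pt); print(n,np.round(ps,1),np.round(pt,1),"tri",P.round(1),"gap",g.round(1),"side@z",S.at(ps,z)[:2].round(1),"top@z",T.at(pt,z)[:2].round(1))
def ell(v,lo,hi,roi):
    c=cv2.convexHull(big(cv2.morphologyEx(v.mask(lo,hi,roi),cv2.MORPH_CLOSE,np.ones((5,5),np.uint8)))); c=cv2.convexHull(c); m=np.zeros(v.im.shape[:2],np.uint8); cv2.fillPoly(m,[c],255)
    e=cv2.fitEllipse(big(m)); x,y,w,h=cv2.boundingRect(c); return np.array(e[0]),np.round(e[1],1),(x,y,w,h)
E
python3 - <<'E'
from m import *
E_={}
def both(n,z,a,b):
    p=ell(S,*a);q=ell(T,*b); print(p[1:],q[1:]); rep(n,p[0],q[0],z)
both("hilldisc",15,((35,60,150),(50,255,255),(265,270,340,340)),((36,60,150),(50,255,255),(340,230,402,285)))
both("hilltop",15,((35,60,150),(65,255,255),(265,270,340,340)),((36,60,118),(70,255,255),(340,230,402,285)))
both("s1",10,((35,60,150),(50,255,255),(230,230,280,265)),((36,60,150),(50,255,255),(280,270,322,312)))
both("stone",40,((0,0,130),(180,45,255),(280,195,322,235)),((100,0,112),(170,60,255),(250,225,292,265)))
both("shoulder",62,((125,80,135),(160,255,255),(240,360,292,420)),((125,80,105),(160,255,255),(440,270,482,312)))
both("crown",30,((10,150,60),(32,255,255),(340,160,382,202)),((10,150,40),(32,255,255),(212,164,246,198)))
for v,roi in((S,(280,120,346,160)),(T,(125,183,185,255))):
    m=v.mask((0,0,170),(180,50,255),roi); n,_,st,c=cv2.connectedComponentsWithStats(m); print("studs",[(c[i].round(1).tolist(),int(st[i,4])) for i in range(1,n)])
for v,roi in((S,(232,140,275,190)),(T,(165,262,215,306))):
    m=v.mask((12,40,120),(28,200,255),roi); c=big(m); print("base",v.hsv[170,260] if v is S else v.hsv[296,184],cv2.contourArea(c),cv2.boxPoints(cv2.minAreaRect(c)).round(1).tolist(), cv2.approxPolyDP(cv2.convexHull(c),1.5,True).reshape(-1,2).tolist())
def z(v,x,y):return cv2.resize(v.im[y-25:y+25,x-33:x+33],(400,300),interpolation=cv2.INTER_NEAREST)
cv2.imwrite("pics/m2.png",np.vstack([np.hstack([z(S,254,163),z(T,190,285)]),np.hstack([z(S,314,140),z(T,156,220)])])[:,:,::-1])
E
```

```text
(array([34.2, 39.2]), (281, 283, 39, 34)) (array([29.6, 30.5]), (356, 241, 31, 31))
hilldisc [300.6 299.2] [371.3 256. ] tri [ 456.3 -114.1   13.9] gap 2.5 side@z [ 457.4 -114.7] top@z [ 454.9 -114.2]
(array([38.4, 48.4]), (277, 283, 49, 39)) (array([38.8, 41.8]), (348, 237, 44, 40))
hilltop [300.9 302. ] [370.2 256.3] tri [ 456.7 -112.5    2.6] gap 2.1 side@z [ 457.3 -121.7] top@z [ 454.  -111.5]
(array([20.9, 26.7]), (239, 233, 28, 22)) (array([21.7, 22.3]), (289, 281, 23, 22))
s1 [253.3 243.2] [300.1 291.4] tri [368.8  53.    8.1] gap 2.1 side@z [369.9  51.5] top@z [367.6  52.8]
(array([19. , 27.4]), (287, 198, 28, 20)) (array([24.8, 25.5]), (257, 231, 26, 26))
stone [300.5 207.7] [269.7 243.7] tri [478.1 126.8  30.8] gap 2.7 side@z [478.9 117.5] top@z [475.2 125.8]
(array([29.9, 34.6]), (248, 368, 35, 31)) (array([25.2, 26. ]), (448, 276, 27, 26))
shoulder [264.8 383. ] [461.2 288.8] tri [ 379.  -315.5   52.9] gap 0.7 side@z [ 379.8 -320.7] top@z [ 377.9 -313.2]
(array([48.5, 48.5]), (340, 160, 42, 42)) (array([39.1, 39.1]), (212, 164, 34, 34))
crown [360.5 180.5] [228.5 180.5] tri [634.2 235.6   0.8] gap 3.3 side@z [626.1 202.3] top@z [628.  230.9]
studs [([290.5, 125.5], 8), ([338.2, 128.0], 10), ([286.5, 144.2], 10), ([335.7, 146.9], 9)]
studs [([145.3, 190.5], 14), ([177.5, 198.0], 12), ([130.5, 240.3], 14), ([163.1, 247.7], 13)]
base [ 13 157  70] 1919.0 [[232.0, 140.0], [274.0, 140.0], [274.0, 189.0], [232.0, 189.0]] [[274, 140], [274, 189], [232, 189], [232, 140]]
base [ 16 159 122] 876.0 [[165.0, 262.0], [214.0, 262.0], [214.0, 305.0], [165.0, 305.0]] [[165, 262], [178, 262], [207, 280], [214, 292], [214, 305], [165, 305]]
```

View pics/m2.png

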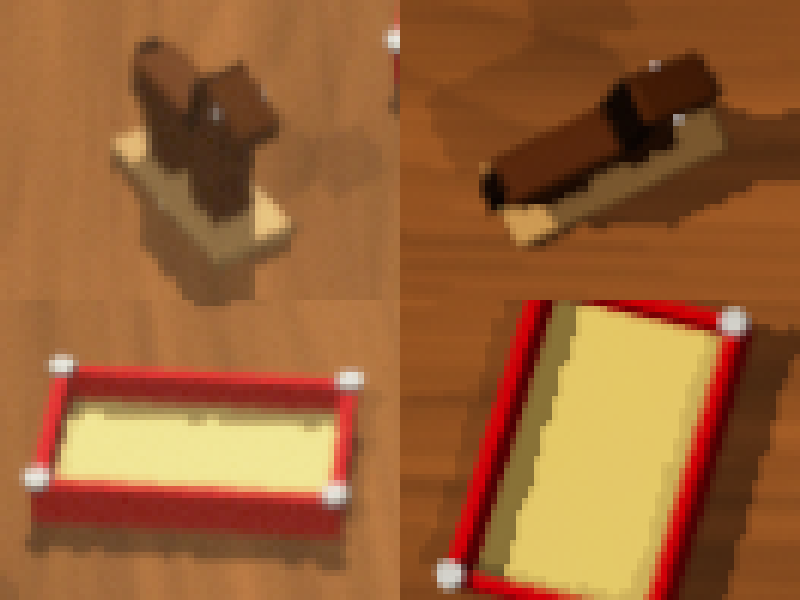

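The studs and horse base show clearly in both views. However, the measured heights come out about 8 mm low in all cases, so I'll check the cameras against the known TCP. I'm moving over the drum now and will look at the gripper there.

```bash
python3 -m jog '-438 -300 0 0
-438 -300 0 0
-438 -300 0 0
-438 -300 0 0
-438 -300 0 0
-438 -300 0 0
-438 -300 0 0
-438 -300 0 0
-438 -300 0 0
-438 -300 0 0' 0
```

```text
time_s: 1.13
tcp_pos: [400.4, 204.2, 231.5]
tool_rot: [[-0.975, 0.222, 0.001], [0.222, 0.975, 0.0], [-0.0, 0.001, -1.0]]
force: [0.8, 1.4, -0.3]
width: 0.0
finger_force: 0.0
```

```bash
python3 - <<'E'
from m import *
s=r.read_state(); print(s["tcp_pos"],s["width"],s["tool_rot"].round(3).tolist()); P=s["tcp_pos"]
a,b=S.px(P)[0],T.px(P)[0]; print(a,b)
def z(v,p):
    x,y=np.round(p).astype(int); x=max(33,min(607,x));y=max(25,min(455,y)); print(x-33,y-25)
    return cv2.resize(v.im[y-25:y+25,x-33:x+33],(400,300),interpolation=cv2.INTER_NEAREST)
cv2.imwrite("pics/g1.png",np.hstack([z(S,a),z(T,b)])[:,:,::-1])
st=[([290.5,125.5],[145.3,190.5]),([338.2,128],[177.5,198]),([286.5,144.2],[130.5,240.3]),([335.7,146.9],[163.1,247.7])]
A=[[290.5,125.5],[338.2,128],[335.7,146.9],[286.5,144.2]];B=[[145.3,190.5],[177.5,198],[163.1,247.7],[130.5,240.3]]
for v,pp in((S,A),(T,B)): print(np.array([v.at(p,20)[:2] for p in pp]).round(1).tolist())
E
```

```text
[403.1984945  201.98643606 231.4111659 ] -0.17933029833008649 [[-0.973, 0.231, 0.002], [0.231, 0.973, -0.001], [-0.003, -0.001, -1.0]]
[257.5381516  115.93269383] [222.24969657 263.73067286]
225 91
189 239
[[481.4, 450.8], [603.6, 424.5], [586.9, 346.7], [465.4, 372.9]]
[[601.3, 431.5], [584.6, 353.0], [463.2, 379.5], [479.2, 457.8]]
```

View pics/g1.png

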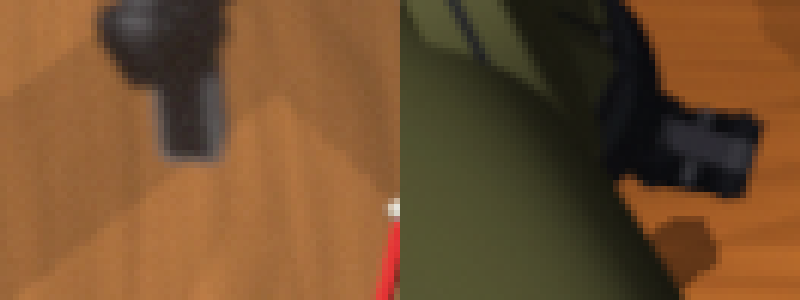

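The side view puts the finger tip at about (256,117), against a predicted (257.5,116). The top view hides the tip. I can't separate the camera bias this way, so closing on the drum will fix its true y, and from that the bias. I'll align the tool with the world axes over the drum.

```bash
python3 -m jog '-90 -61 0 -0.224
-90 -61 0 -0.224
-90 -61 0 -0.224
-90 -61 0 -0.224
-90 -61 0 -0.224
-90 -61 0 -0.224' 85; python3 -m jog '0 0 60 0
0 0 60 0
0 0 60 0
0 0 60 0'
```

```text
time_s: 1.73
tcp_pos: [472.8, 127.1, 231.0]
tool_rot: [[-1.0, -0.0, -0.001], [-0.0, 1.0, 0.0], [0.001, 0.0, -1.0]]
force: [-0.1, 0.4, -0.4]
width: 72.2
finger_force: 0.0
time_s: 2.07
tcp_pos: [471.8, 127.5, 170.8]
tool_rot: [[-1.0, -0.002, -0.003], [-0.002, 1.0, -0.0], [0.003, -0.0, -1.0]]
force: [-0.6, -0.3, 0.5]
width: 85.0
finger_force: 0.0
```

```bash
python3 - <<'E'
from m import *
s=r.read_state(); print(s["tcp_pos"],s["width"],s["tool_rot"].round(3).tolist())
c=big(S.mask((38,60,190),(50,255,255),(265,270,340,340))); print("hill side",S.at(cen(c),15), "top",T.at(ell(T,(36,60,150),(50,255,255),(340,230,402,285))[0],15))
def z(v,p):
    x,y=p; print(x-53,y-40)
    return cv2.resize(v.im[y-40:y+40,x-53:x+53],(400,300),interpolation=cv2.INTER_NEAREST)
cv2.imwrite("pics/g2.png",np.hstack([z(S,(300,190)),z(T,(265,244))])[:,:,::-1])
E
```

```text
[474.07488454 127.63476312 172.73358421] 84.96450928872068 [[-1.0, -0.002, 0.002], [-0.002, 1.0, 0.001], [-0.002, 0.001, -1.0]]
hill side [ 485.45815442 -111.12056625   15.        ] top [ 481.48782926 -106.53108196   15.        ]
247 150
212 204
```

View pics/g2.png

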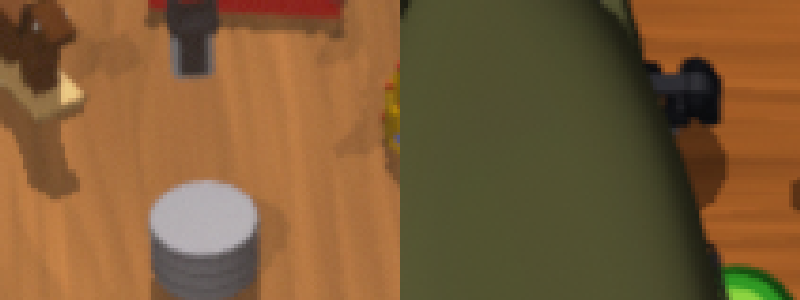

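The side view shows the finger's lower edge at about (298,170.5). I'll compare that with its projection.

```bash
python3 - <<'E'
from m import *
P=r.read_state()["tcp_pos"]; print(P)
for dy in(-57,-50,-42.5): print(dy,S.px(P+[0,dy,13]).round(1))
print("stone top px if at",[(y,S.px([477,y,40])[0].round(1).tolist()) for y in(118,122,126)])
E
```

```text
[474.7113739  127.38064327 173.03682937]
-57 [[298.2 170.8]]
-50 [[297.9 168.5]]
-42.5 [[297.5 166.1]]
stone top px if at [(118, [299.7, 207.6]), (122, [299.5, 206.4]), (126, [299.3, 205.1])]
```

The side camera agrees with the arm to under 1 mm, so the top view carries a steady bias of about (-2.4, +7.2) mm. The drum is at (478.7, 118). Descending onto it.

```bash
python3 -m jog '-4 -9.4 30 0
-4 -9.4 60 0
-4 -9.4 95 0
-4 -9.4 130 0
-4 -9.4 155 0
-4 -9.4 167 0
-4 -9.4 167 0
-4 -9.4 167 0'; python3 -m jog '0 0 0 0
0 0 0 0
0 0 0 0
0 0 0 0
0 0 0 0
0 0 0 0
0 0 0 0' 50 40
```

```text
time_s: 2.93
tcp_pos: [478.2, 117.4, 4.8]
tool_rot: [[-1.0, -0.0, 0.0], [-0.0, 1.0, 0.0], [-0.0, 0.0, -1.0]]
force: [0.8, -0.2, 0.4]
width: 85.2
finger_force: 0.0
time_s: 3.52
tcp_pos: [479.8, 118.1, 6.4]
tool_rot: [[-1.0, -0.0, 0.004], [-0.0, 1.0, 0.002], [-0.004, 0.002, -1.0]]
force: [-1.2, 1.8, 6.5]
width: 63.1
finger_force: 43.2
```

```bash
python3 -m jog '0 0 -20 0
0 0 -50 0
0 0 -80 0
0 0 -80 0
0 0 -80 0'; python3 - <<'E'
from m import *
print("hill",S.at((301,301.8),15), T.at((371.3,256),15)+[2.4,-7.2,0])
print(r.read_state()["tcp_pos"])
# stone in hand relative
p=ell(S,(0,0,130),(180,45,255),(275,140,330,235)); z=r.read_state()["tcp_pos"][2]-6.4+40; print(p,S.at(p[0],z))
E
```

```text
time_s: 3.93
tcp_pos: [480.0, 117.6, 86.9]
tool_rot: [[-1.0, -0.0, 0.006], [-0.0, 1.0, 0.001], [-0.006, 0.001, -1.0]]
force: [-0.3, -0.6, -1.2]
width: 63.0
finger_force: 44.8
hill [ 457.62175728 -121.22197018   15.        ] [ 457.22849905 -121.29711806   15.        ]
[477.33087993 117.03594047  84.28058346]
(array([289.84762573, 182.08003235]), array([ 9.5, 15. ]), (285, 174, 11, 16)) [458.75020201 116.55488314 117.88058346]
```

```bash
python3 -m jog '21 -239 0 0
21 -239 0 0
21 -239 0 0
21 -239 0 0
21 -239 0 0
21 -239 0 0
21 -239 0 0
21 -239 0 0
21 -239 0 0'; for i in 1 2 3; do python3 -m jog '0 0 0 0' | sed -n 2p; done
```

```text
time_s: 4.78
tcp_pos: [455.5, -121.4, 83.2]
tool_rot: [[-1.0, 0.0, -0.003], [0.0, 1.0, 0.001], [0.003, 0.001, -1.0]]
force: [-0.1, -0.2, -1.9]
width: 62.7
finger_force: 45.1
tcp_pos: [456.0, -120.7, 83.5]
tcp_pos: [456.4, -120.6, 83.8]
tcp_pos: [456.7, -120.6, 84.1]
```

```bash
python3 -m jog '0 0 30 0
0 0 50 0
0 0 58 0
0 0 62 0
0 0 64 0
0 0 65 0
0 0 65 0
0 0 65 0
0 0 65 0'; python3 - <<'E'
from m import *
s=[ (viewer.snapshot("side"),r.read_state())[1]["tcp_pos"] for _ in range(8)]; print(np.mean(s,0),np.std(s,0))
cv2.imwrite("pics/p1.png",cv2.resize(S.im[250:350,235:368],(798,600),interpolation=cv2.INTER_CUBIC)[:,:,::-1])
E
```

```text
time_s: 5.78
tcp_pos: [455.1, -120.7, 21.4]
tool_rot: [[-1.0, -0.001, -0.002], [-0.001, 1.0, 0.001], [0.002, 0.001, -1.0]]
force: [-7.7, 2.2, 17.8]
width: 63.3
finger_force: 47.3
[ 455.03917299 -120.71584974   21.39236064] [0.01335612 0.00829632 0.01016915]
```

View pics/p1.png

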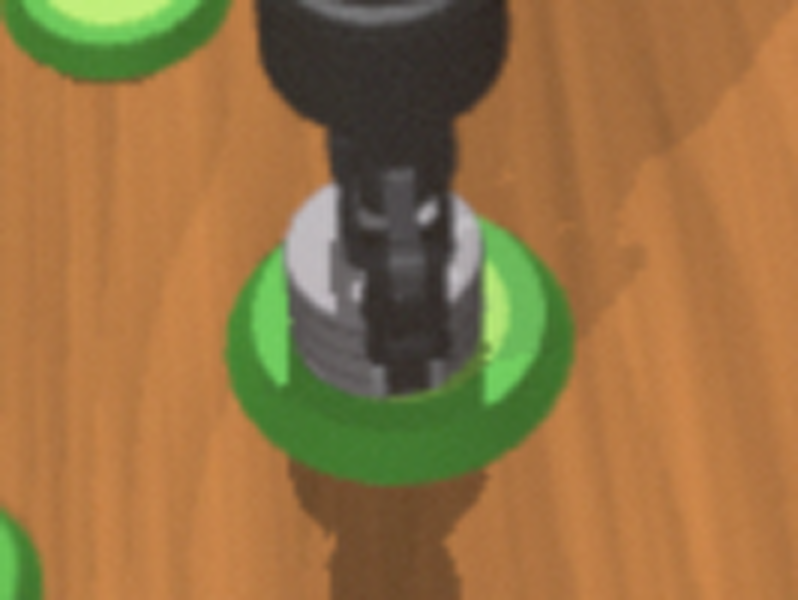

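The drum rests on the hill with 18 N contact. Its axis in the crop is near column 387, against 401 for the hill, so it sits about 4 mm too small in x. I'll lift a little, shift and set it down again.

```bash
python3 -m jog '0 0 -5 0
-4 -0.5 -5 0
-4 -0.5 -5 0
-4 -0.5 -5 0
-4 -0.5 -5 0
-4 -0.5 -5 0
-4 -0.5 -5 0
-4 -0.5 -5 0
-4 -0.5 -5 0'; python3 - <<'E'
from m import *
s=r.read_state();print(s["tcp_pos"],s["force"])
ex=[]
for n in range(2):
  v=S if n==0 else V("side")
  m=v.mask((90,0,50),(180,50,255),(270,270,330,320))
  for row in(308,310,312): 
    g=v.hsv[row]; 
    sat=[i for i in range(265,345) if 35<=g[i,0]<=70 and g[i,1]>90]; print(row,sat[0],sat[-1],[ (sat[i],sat[i+1]) for i in range(len(sat)-1) if sat[i+1]-sat[i]>8])
P=[457.4,-121.3]
print(S.px([[P[0]-32,P[1],30],[P[0]+32,P[1],30],[P[0]-58,P[1],0],[P[0]+58,P[1],0]]).round(1).tolist())
E
```

```text
time_s: 7.03
tcp_pos: [460.6, -122.3, 24.1]
tool_rot: [[-1.0, -0.0, -0.0], [-0.0, 1.0, 0.0], [0.0, 0.0, -1.0]]
force: [-0.3, 0.2, -1.0]
width: 63.1
finger_force: 45.3
[ 460.6252076  -122.33048072   24.21856936] [ 0.24765414 -0.01278976 -1.91731948]
308 273 329 [(286, 317)]
310 273 329 [(288, 316)]
312 273 328 [(290, 314)]
308 273 329 [(286, 317)]
310 273 329 [(288, 316)]
312 273 329 [(290, 314)]
[[284.2, 298.7], [317.0, 295.6], [271.9, 309.1], [330.3, 303.7]]
```

```bash
python3 -m jog '1 0 0 0
1 0 2 0
1 0 3 0
1 0 3.5 0
1 0 3.5 0
1 0 3.5 0'; python3 -m jog '0 0 0 0
0 0 0 0
0 0 0 0
0 0 0 0' 85;python3 -m jog '0 0 -20 0
0 0 -55 0
0 0 -90 0
0 0 -120 0
0 -100 -120 0
0 -140 -120 0
0 -140 -120 0
0 -140 -120 0
0 -140 -120 0
0 -140 -120 0'; python3 - <<'E'
from m import *
p=ell(S,(0,0,130),(180,45,255),(265,260,340,320)); print(p,S.at(p[0],55))
print("hill",S.at((301,301.8),15)); print("exp px",S.px([457.4,-121.3,55]))
cv2.imwrite("pics/p2.png",cv2.resize(S.im[250:350,235:368],(798,600),interpolation=cv2.INTER_CUBIC)[:,:,::-1])
E
```

```text
time_s: 7.68
tcp_pos: [459.6, -122.3, 21.5]
tool_rot: [[-1.0, -0.0, 0.0], [-0.0, 1.0, -0.0], [-0.0, -0.0, -1.0]]
force: [-2.6, 0.0, 8.0]
width: 62.8
finger_force: 46.1
time_s: 8.02
tcp_pos: [459.8, -122.4, 20.7]
tool_rot: [[-1.0, -0.0, 0.0], [-0.0, 1.0, -0.0], [-0.0, -0.0, -1.0]]
force: [-1.0, 0.2, 0.2]
width: 84.7
finger_force: 0.0
time_s: 8.85
tcp_pos: [459.3, -262.6, 140.3]
tool_rot: [[-1.0, 0.002, -0.001], [0.002, 1.0, 0.001], [0.001, 0.001, -1.0]]
force: [0.1, 0.4, -0.5]
width: 85.3
finger_force: 0.0
(array([290.4703064 , 295.48266602]), array([ 8.7, 17.6]), (285, 287, 13, 17)) [ 437.71316429 -134.38219222   55.        ]
hill [ 457.62175728 -121.22197018   15.        ]
exp px [[300.20900148 289.14812887]]
```

View pics/p2.png

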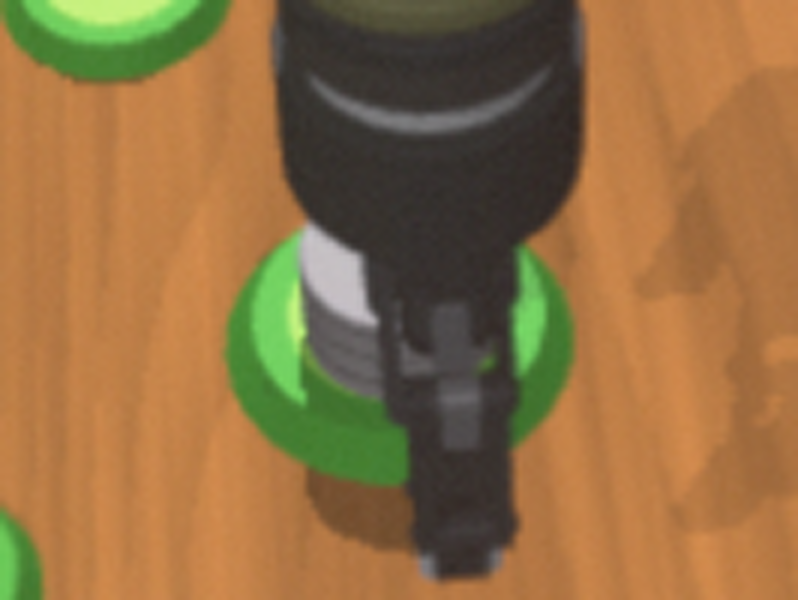

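The arm still hides the drum. I'll go over the purple tower at (380,-320.5) and look again from there.

```bash
python3 -m jog '79 -58 0 0
79 -58 0 0
79 -58 0 0
79 -58 0 0
79 -58 0 0
79 -58 0 0
79 -58 0 0
79 -58 0 0
79 -58 0 0'; python3 - <<'E'
from m import *
print(r.read_state()["tcp_pos"])
p=ell(S,(0,0,130),(180,45,255),(265,260,340,320)); print(p,S.at(p[0],55))
p=ell(T,(100,0,112),(170,60,255),(345,230,402,285)); print(p,T.at(p[0],55)+[2.4,-7.2,0])
cv2.imwrite("pics/p3.png",cv2.resize(S.im[250:350,235:368],(798,600),interpolation=cv2.INTER_CUBIC)[:,:,::-1])
E
```

```text
time_s: 9.7
tcp_pos: [381.5, -319.7, 140.8]
tool_rot: [[-1.0, -0.002, 0.0], [-0.002, 1.0, 0.0], [-0.0, 0.0, -1.0]]
force: [0.6, 0.2, 0.7]
width: 85.2
finger_force: 0.0
[ 381.22361759 -319.95092153  140.72235231]
(array([300.73052979, 291.42797852]), array([25.3, 32.2]), (285, 279, 33, 26)) [ 457.89271171 -126.92508781   55.        ]
(array([374.70941162, 253.68989563]), array([25.5, 25.9]), (362, 241, 26, 26)) [ 457.2808058  -125.27764871   55.        ]
```

View pics/p3.png

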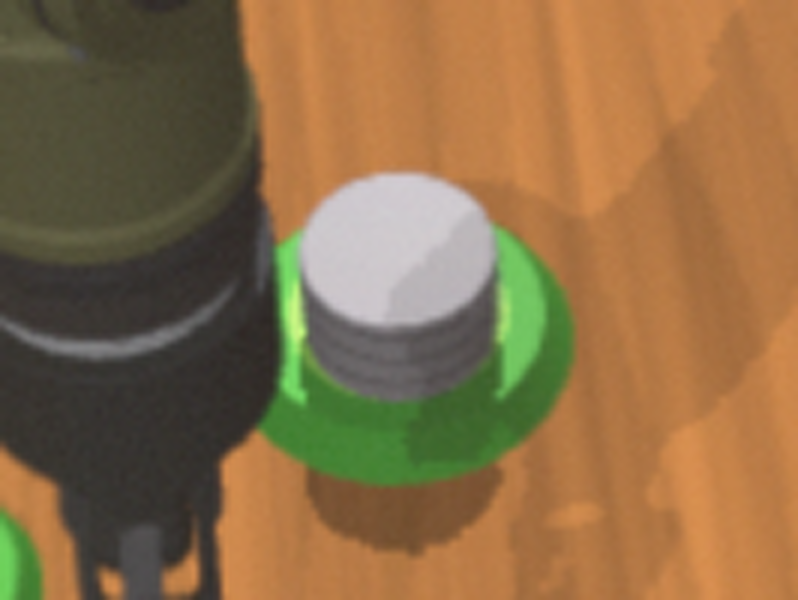

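The drum's x is right, but in both views it sits about 4–5 mm in -y from the disc centre. I'll go back, regrip it and shift it.

```bash
python3 -m jog '-79 198 0 0
-79 198 0 0
-79 198 0 0
-79 198 0 0
-79 198 0 0
-79 198 0 0
-79 198 0 0
-79 198 0 0'; python3 -m jog '0 0 35 0
0 0 70 0
0 0 100 0
0 0 115 0
0 0 119 0
0 0 119 0
0 0 119 0'; python3 -m jog '0 0 0 0
0 0 0 0
0 0 0 0
0 0 0 0
0 0 0 0
0 0 0 0' 50 40; python3 - <<'E'
from m import *
s=r.read_state();print(s["tcp_pos"],s["force"])
v=S
for row in(308,310,312,314,316):
    g=v.hsv[row]; sat=[i for i in range(265,345) if 35<=g[i,0]<=70 and g[i,1]>90]; print(row,[ (sat[i],sat[i+1]) for i in range(len(sat)-1) if sat[i+1]-sat[i]>8])
E
```

```text
time_s: 10.47
tcp_pos: [459.7, -122.2, 140.7]
tool_rot: [[-1.0, -0.002, -0.0], [-0.002, 1.0, -0.001], [0.0, -0.001, -1.0]]
force: [0.3, 1.0, -0.2]
width: 84.8
finger_force: 0.0
time_s: 11.05
tcp_pos: [460.0, -123.5, 22.4]
tool_rot: [[-1.0, 0.002, 0.001], [0.002, 1.0, -0.0], [-0.001, -0.0, -1.0]]
force: [1.6, 0.1, 0.4]
width: 84.6
finger_force: 0.0
time_s: 11.55
tcp_pos: [461.2, -123.0, 23.5]
tool_rot: [[-1.0, -0.0, 0.003], [-0.0, 1.0, -0.002], [-0.003, -0.002, -1.0]]
force: [-0.4, -1.5, 5.5]
width: 62.9
finger_force: 43.3
[ 461.19209094 -122.98533563   23.51915686] [-1.3783389  -0.45504886  5.49542659]
308 [(286, 317)]
310 [(286, 316)]
312 [(288, 314)]
314 [(291, 312)]
316 [(296, 307)]
```

```bash
python3 -m jog '0 0 -4 0
0 2 -4 0
0 4.2 -4 0
0 4.2 -4 0
0 4.2 -4 0
0 4.2 -4 0
0 4.2 -2 0
0 4.2 0 0
0 4.2 0.5 0
0 4.2 0.5 0'; python3 -m jog '0 0 0 0
0 0 0 0
0 0 0 0
0 0 0 0
0 0 0 0' 85;python3 -m jog '0 0 -30 0
0 0 -70 0
0 0 -100 0
0 0 -118 0
20 -40 -118 0
40 -80 -118 0
60 -120 -118 0
79 -155 -118 0
79 -195 -118 0
79 -198 -118 0';python3 -m jog '0 0 0 0
0 0 0 0
0 0 0 0
0 0 0 0
0 0 0 0
0 0 0 0'; python3 - <<'E'
from m import *
print(r.read_state()["tcp_pos"])
p=ell(S,(0,0,130),(180,45,255),(265,260,340,320)); print(p,S.at(p[0],55))
p=ell(T,(100,0,112),(170,60,255),(345,230,402,285)); print(p,T.at(p[0],55)+[2.4,-7.2,0])
q=cen(big(T.mask((36,60,60),(75,255,255),(340,225,402,290))|T.mask((100,0,40),(170,60,255),(345,230,402,285))));print("foot",q,T.at(q,6)+[2.4,-7.2,0])
E
```

```text
time_s: 12.48
tcp_pos: [459.8, -118.2, 23.4]
tool_rot: [[-1.0, -0.0, 0.001], [-0.0, 1.0, -0.0], [-0.001, -0.0, -1.0]]
force: [-6.0, 1.7, 22.4]
width: 62.6
finger_force: 46.8
time_s: 12.9
tcp_pos: [459.5, -118.1, 21.0]
tool_rot: [[-1.0, -0.0, -0.001], [-0.0, 1.0, 0.0], [0.001, 0.0, -1.0]]
force: [1.1, -0.6, 0.7]
width: 85.0
finger_force: 0.0
time_s: 13.73
tcp_pos: [380.2, -321.9, 139.4]
tool_rot: [[-1.0, 0.005, 0.001], [0.005, 1.0, -0.004], [-0.001, -0.004, -1.0]]
force: [1.4, 0.4, 0.2]
width: 85.2
finger_force: 0.0
time_s: 14.23
tcp_pos: [381.0, -315.1, 139.3]
tool_rot: [[-1.0, -0.002, -0.0], [-0.002, 1.0, 0.0], [0.0, 0.0, -1.0]]
force: [-0.6, 0.2, -0.2]
width: 85.1
finger_force: 0.0
[ 381.00986348 -315.47384996  139.37584147]
(array([299.97268677, 289.73568726]), array([25.2, 32.4]), (284, 277, 33, 26)) [ 456.82456121 -122.67062129   55.        ]
(array([373.08599854, 254.35997009]), array([25.2, 26.2]), (360, 242, 27, 26)) [ 455.64100753 -121.54992352   55.        ]
foot [370.22640382 257.14994026] [ 455.63672499 -119.6136781     6.        ]
```

The drum is now within about 1.2 mm of the disc centre in both views. Next, the tower.

```bash
python3 -m jog '0 0 35 0
0 0 70 0
0 0 100 0
0 0 118 0
0 0 123 0
0 0 123 0
0 0 123 0'; python3 -m jog '0 0 0 0
0 0 0 0
0 0 0 0
0 0 0 0
0 0 0 0
0 0 0 0
0 0 0 0
0 0 0 0' 50 40; python3 - <<'E'
from m import *
cv2.imwrite("pics/t1.png",cv2.resize(S.im[330:440,195:341],(796,600),interpolation=cv2.INTER_CUBIC)[:,:,::-1])
E
```

```text
time_s: 14.92
tcp_pos: [381.3, -316.4, 17.0]
tool_rot: [[-1.0, -0.0, 0.001], [-0.0, 1.0, -0.001], [-0.001, -0.001, -1.0]]
force: [0.1, -0.5, 1.0]
width: 84.8
finger_force: 0.0
time_s: 15.58
tcp_pos: [382.0, -317.2, 18.0]
tool_rot: [[-1.0, -0.0, 0.003], [-0.0, 1.0, -0.002], [-0.003, -0.002, -1.0]]
force: [-1.3, 0.4, 7.2]
width: 59.5
finger_force: 42.3
```

View pics/t1.png

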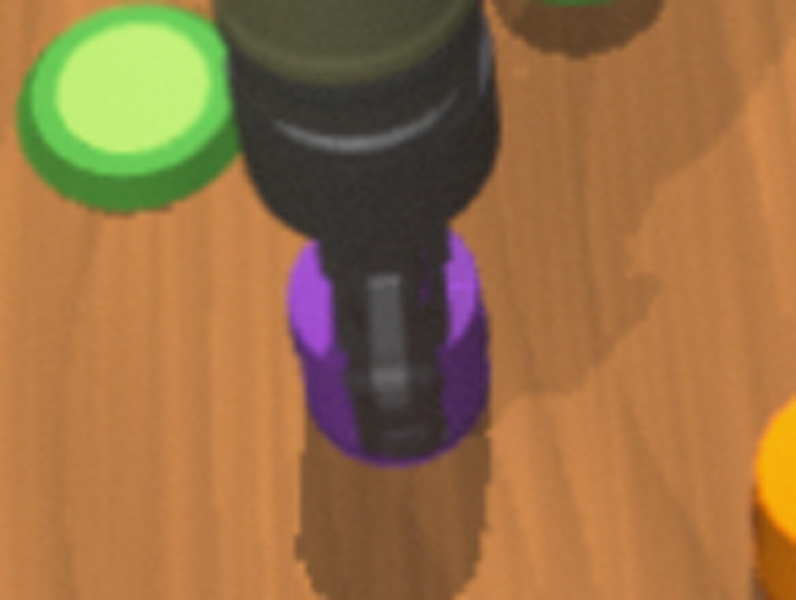

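Purple tower gripped (width 59.5). The needed shift is about +76.5 in x and +199 in y; the arm and both views agree.

```bash
python3 -m jog '0 0 -20 0
0 0 -50 0
0 0 -75 0
0 0 -75 0
0 0 -75 0
0 0 -75 0'; python3 -m jog '-77 199 0 0
-77 199 0 0
-77 199 0 0
-77 199 0 0
-77 199 0 0
-77 199 0 0
-77 199 0 0
-77 199 0 0
-77 199 0 0
-77 199 0 0'; python3 -m jog '0 0 10 0
0 0 13 0
0 0 13 0
0 0 13 0
0 0 13 0
0 0 13 0
0 0 13 0';python3 - <<'E'
from m import *
print(r.read_state()["tcp_pos"])
cv2.imwrite("pics/t2.png",cv2.resize(S.im[240:350,225:371],(796,600),interpolation=cv2.INTER_CUBIC)[:,:,::-1])
E
```

```text
time_s: 16.18
tcp_pos: [380.4, -315.9, 91.0]
tool_rot: [[-1.0, -0.0, -0.0], [-0.0, 1.0, 0.0], [0.0, 0.0, -1.0]]
force: [-1.2, 0.9, -2.3]
width: 59.1
finger_force: 43.8
time_s: 17.02
tcp_pos: [456.8, -118.4, 90.8]
tool_rot: [[-1.0, 0.002, -0.001], [0.002, 1.0, -0.0], [0.001, -0.0, -1.0]]
force: [1.0, 0.0, -1.9]
width: 59.3
finger_force: 44.2
time_s: 17.6
tcp_pos: [458.0, -117.3, 78.6]
tool_rot: [[-1.0, -0.0, 0.001], [-0.0, 1.0, -0.0], [-0.001, -0.0, -1.0]]
force: [-0.1, -0.3, -2.1]
width: 58.9
finger_force: 44.2
[ 457.88082202 -117.15160424   78.54157227]
```

View pics/t2.png

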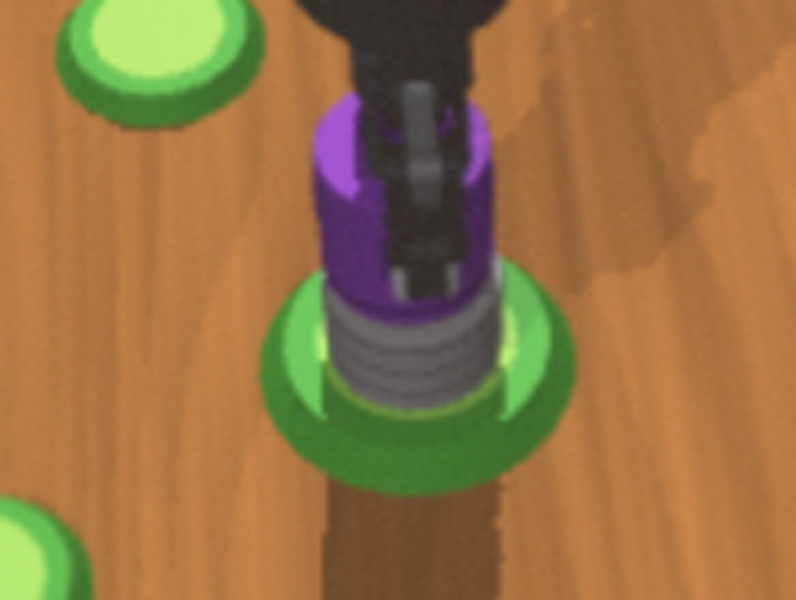

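The tower is above the drum, bottom centre at column 407 against 413 for the drum. After allowing for lean, that is about 1 mm short in x. Adjusting and lowering.

```bash
python3 -m jog '-1 -0.7 2 0
-1 -0.7 4 0
-1 -0.7 6 0
-1 -0.7 7 0
-1 -0.7 7 0
-1 -0.7 7 0
-1 -0.7 7 0'
```

```text
time_s: 18.28
tcp_pos: [459.0, -117.9, 73.0]
tool_rot: [[-1.0, -0.0, 0.001], [-0.0, 1.0, -0.0], [-0.001, -0.0, -1.0]]
force: [-3.9, -0.2, 14.6]
width: 59.0
finger_force: 45.9
```

```bash
python3 -m jog '0 0 0 0
0 0 0 0
0 0 0 0
0 0 0 0
0 0 0 0' 85;python3 -m jog '0 0 -30 0
0 0 -70 0
0 0 -110 0
0 0 -130 0
0 0 -130 0
60 40 -130 0
60 80 -130 0
60 120 -130 0
60 160 -130 0
60 200 -130 0';python3 -m jog '0 20 0 0
0 20 0 0
0 20 0 0
0 20 0 0'; python3 - <<'E'
from m import *
print(r.read_state()["tcp_pos"])
p=ell(S,(125,80,135),(160,255,255),(270,225,335,295)); print(p,S.at(p[0],117))
p=ell(T,(125,80,100),(160,255,255),(345,220,402,285)); print(p,T.at(p[0],117)+[2.4,-7.2,0])
# crown: gold + red, saturated & bright vs wood
for v,roi in((S,(345,163,380,198)),(T,(214,164,246,200))):
    m=v.mask((17,190,70),(32,255,255),roi); c=cv2.convexHull(cv2.findNonZero(m)); print("crown",cv2.boundingRect(c),cv2.fitEllipse(c))
k=[(S,(300,270)),(T,(372,250)),(S,(361,180)),(T,(230,182))]
def z(v,p):
    x,y=p; return cv2.resize(v.im[y-30:y+30,x-40:x+40],(400,300),interpolation=cv2.INTER_CUBIC)
t=[z(*a) for a in k]; cv2.imwrite("pics/t3.png",np.vstack([np.hstack(t[:2]),np.hstack(t[2:])])[:,:,::-1])
E
```

```text
time_s: 18.7
tcp_pos: [458.6, -117.8, 71.0]
tool_rot: [[-1.0, -0.0, -0.0], [-0.0, 1.0, 0.0], [0.0, 0.0, -1.0]]
force: [0.4, 0.1, -0.8]
width: 84.7
finger_force: 0.0
time_s: 19.53
tcp_pos: [397.2, 69.0, 200.5]
tool_rot: [[-1.0, 0.001, -0.001], [0.001, 1.0, -0.0], [0.001, -0.0, -1.0]]
force: [1.2, -0.4, -0.4]
width: 85.1
finger_force: 0.0
time_s: 19.87
tcp_pos: [398.3, 87.3, 200.6]
tool_rot: [[-1.0, -0.0, -0.001], [-0.0, 1.0, -0.001], [0.001, -0.001, -1.0]]
force: [0.2, 1.1, -0.2]
width: 85.0
finger_force: 0.0
[398.62695059  86.82103785 200.87317436]
(array([298.89212036, 268.42053223]), array([23.5, 31.9]), (283, 257, 33, 24)) [ 456.981139   -122.04911704  117.        ]
(array([375.10205078, 250.67773438]), array([25.8, 29.1]), (361, 237, 29, 27)) [ 455.20013698 -119.78817377  117.        ]
crown (349, 166, 25, 27) ((360.55633544921875, 179.02621459960938), (26.463478088378906, 27.803491592407227), 15.550485610961914)
crown (217, 168, 27, 28) ((230.01480102539062, 181.7207489013672), (25.38790512084961, 27.722820281982422), 145.2747039794922)
```

View pics/t3.png

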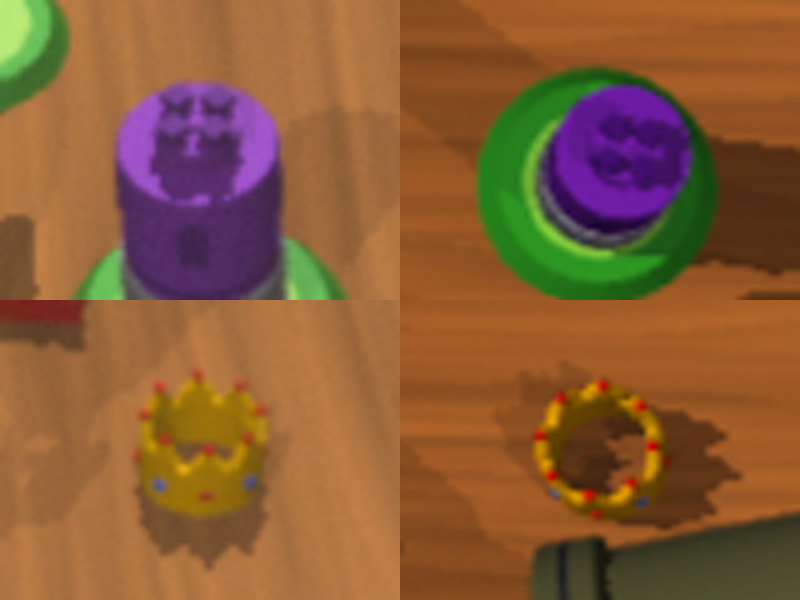

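The tower sits concentric on the drum in both views. The crown's eight red tips pair up to centres at side (361.1,171.9) and top (228.7,179.7).

```bash
python3 - <<'E'
from m import *
rep("crowntips",(361.1,171.9),(228.7,179.7),40)
print(T.at((228.7,179.7),40)+[2.4,-7.2,0], r.read_state()["tcp_pos"])
# arm-based: tips angular
rep("turret-base",(298.9,268.4),(375.1,250.7),117)
E
```

```text
crowntips [361.1 171.9] [228.7 179.7] tri [630.8 230.4  31.4] gap 2.4 side@z [630.1 221. ] top@z [627.3 228.9]
[629.65272492 221.70226462  40.        ] [398.81651774  86.79324658 201.0964206 ]
turret-base [298.9 268.4] [375.1 250.7] tri [ 455.9 -113.5  106.6] gap 3.1 side@z [ 457. -122.] top@z [ 452.8 -112.6]
```

```bash
python3 -m jog '-231.5 135 0 0
-231.5 135 0 0
-231.5 135 0 0
-231.5 135 0 0
-231.5 135 0 0
-231.5 135 0 0
-231.5 135 0 0
-231.5 135 40 0
-231.5 135 70 0
-231.5 135 70 0'; python3 -m jog '0 0 0 0
0 0 0 0
0 0 0 0
0 0 0 0
0 0 0 0'; python3 - <<'E'
from m import *
P=r.read_state()["tcp_pos"]; print(P)
for dy in(-57,): print(S.px(P+[0,dy,13]).round(1))
cv2.imwrite("pics/c1.png",cv2.resize(S.im[100:200,300:433],(798,600),interpolation=cv2.INTER_CUBIC)[:,:,::-1])
E
```

```text
time_s: 20.9
tcp_pos: [626.4, 220.3, 123.8]
tool_rot: [[-1.0, 0.001, -0.012], [0.001, 1.0, -0.004], [0.012, -0.004, -1.0]]
force: [-1.5, 0.1, -1.4]
width: 84.7
finger_force: 0.0
time_s: 21.32
tcp_pos: [631.5, 223.2, 133.5]
tool_rot: [[-1.0, 0.0, 0.003], [0.0, 1.0, 0.001], [-0.003, 0.001, -1.0]]
force: [-0.8, 0.5, 0.3]
width: 84.8
finger_force: 0.0
[630.87244038 223.12998947 132.6845463 ]
[[367.4 150.8]]
```

View pics/c1.png

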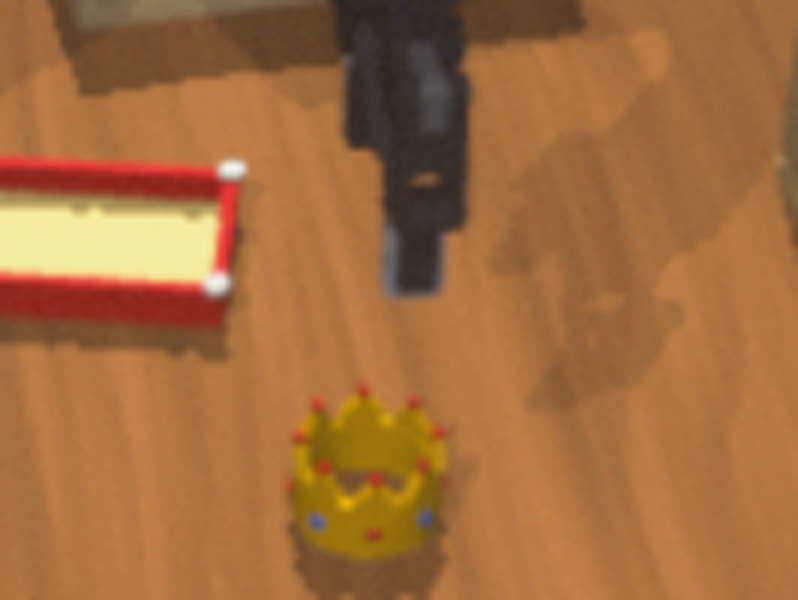

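```bash
python3 -m jog '2.3 -3 35 0
2.3 -3 70 0
2.3 -3 95 0
2.3 -3 115 0
2.3 -3 125 0
2.3 -3 128 0
2.3 -3 128 0
2.3 -3 128 0
2.3 -3 128 0'; python3 -m jog '0 0 0 0
0 0 0 0
0 0 0 0
0 0 0 0
0 0 0 0
0 0 0 0
0 0 0 0
0 0 0 0' 45 25
```

```text
time_s: 22.17
tcp_pos: [629.6, 220.5, 5.2]
tool_rot: [[-1.0, -0.0, 0.003], [-0.0, 1.0, 0.001], [-0.003, 0.001, -1.0]]
force: [-0.5, -0.8, 0.6]
width: 85.0
finger_force: 0.0
time_s: 22.83
tcp_pos: [628.9, 220.4, 5.0]
tool_rot: [[-1.0, -0.0, 0.002], [-0.0, 1.0, 0.001], [-0.002, 0.001, -1.0]]
force: [-0.5, -1.3, 5.8]
width: 59.4
finger_force: 26.5
```

```bash
python3 -m jog '0 0 -20 0
0 0 -50 0
0 0 -80 0
0 0 -110 0
0 0 -140 0
0 0 -140 0
0 0 -140 0'; python3 - <<'E'
from m import *
P=r.read_state()["tcp_pos"]; print(P)
cv2.imwrite("pics/c2.png",cv2.resize(S.im[70:170,300:433],(798,600),interpolation=cv2.INTER_CUBIC)[:,:,::-1])
E
```

```text
time_s: 23.42
tcp_pos: [629.8, 220.5, 146.3]
tool_rot: [[-1.0, -0.0, 0.006], [-0.0, 1.0, 0.002], [-0.006, 0.002, -1.0]]
force: [-0.3, -0.3, -1.1]
width: 59.4
finger_force: 27.5
[627.44612989 219.68200494 142.70446975]
```

View pics/c2.png

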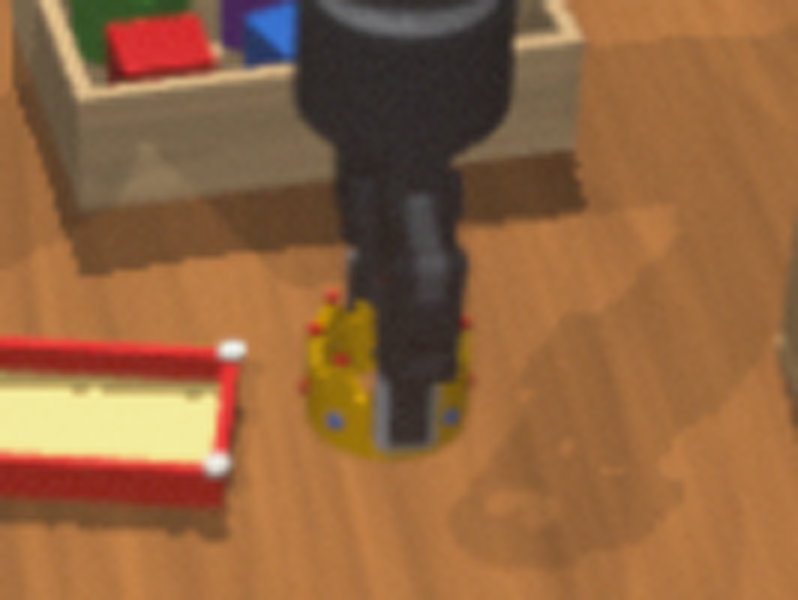

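Crown gripped level. Raising it further and carrying it to the tower.

```bash
python3 -m jog '20 -20 -30 0
40 -60 -30 0
170 -338 -30 0
170 -338 -30 0
170 -338 -30 0
170 -338 -30 0
170 -338 -30 0
170 -338 -30 0
170 -338 -30 0
170 -338 -30 0'; python3 -m jog '33 -74 0 0
33 -74 0 0
33 -74 0 0
33 -74 0 0
33 -74 0 0
33 -74 0 0
33 -74 0 0
33 -74 0 0'
```

```text
time_s: 24.35
tcp_pos: [453.9, -121.0, 171.5]
tool_rot: [[-1.0, 0.003, -0.005], [0.003, 1.0, -0.001], [0.005, -0.001, -1.0]]
force: [-0.1, -0.0, -0.4]
width: 59.6
finger_force: 27.6
time_s: 25.02
tcp_pos: [425.5, -190.9, 173.1]
tool_rot: [[-1.0, -0.003, -0.0], [-0.003, 1.0, 0.0], [0.0, 0.0, -1.0]]
force: [0.2, 0.9, -0.9]
width: 59.6
finger_force: 27.6
```

It had already arrived, so my extra move overshot. Going back.

```bash
python3 -m jog '-33 74 0 0
-33 74 0 0
-33 74 0 0
-33 74 10 0
-33 74 10 0
-33 74 10 0
-33 74 10 0
-33 74 10 0
-33 74 10 0'; python3 - <<'E'
from m import *
P=r.read_state()["tcp_pos"]; print(P)
cv2.imwrite("pics/c3.png",cv2.resize(S.im[210:310,235:368],(798,600),interpolation=cv2.INTER_CUBIC)[:,:,::-1])
E
```

```text
time_s: 25.77
tcp_pos: [458.2, -118.5, 163.7]
tool_rot: [[-1.0, 0.001, 0.001], [0.001, 1.0, -0.0], [-0.001, -0.0, -1.0]]
force: [-0.4, 0.3, -0.7]
width: 59.6
finger_force: 27.6
[ 458.16713919 -118.48583438  163.59733529]
```

View pics/c3.png

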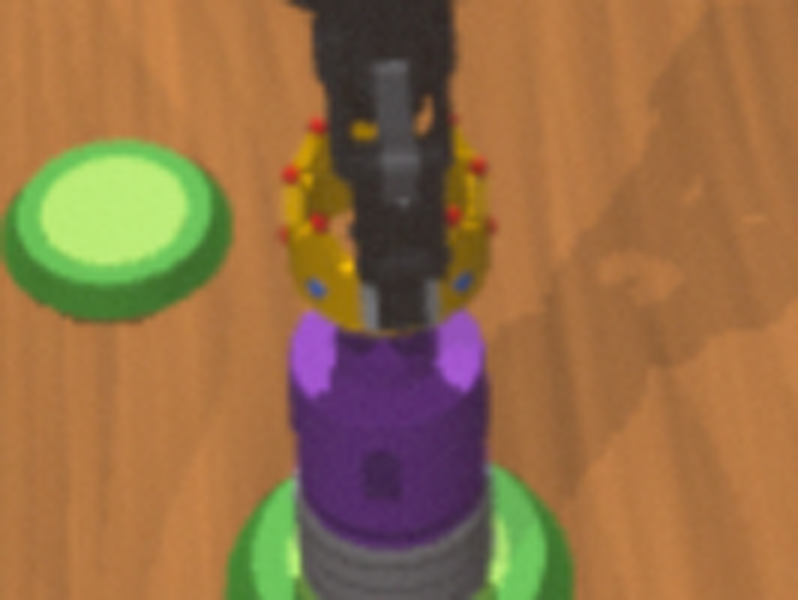

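The crown is at columns 287–493 and the tower at 291–489, so they are centred on each other. Lowering about 42 mm.

```bash
python3 -m jog '0 0 12 0
0 0 24 0
0 0 32 0
0 0 36 0
0 0 39 0
0 0 40 0
0 0 41 0
0 0 41.5 0
0 0 41.5 0'
```

```text
time_s: 26.62
tcp_pos: [458.4, -118.2, 122.1]
tool_rot: [[-1.0, -0.0, 0.001], [-0.0, 1.0, -0.0], [-0.001, -0.0, -1.0]]
force: [0.1, 0.8, -0.7]
width: 59.7
finger_force: 27.6
```

```bash
python3 -m jog '0 0 0.5 0
0 0 1 0
0 0 1.5 0
0 0 1.5 0'
```

```text
time_s: 26.95
tcp_pos: [458.8, -118.2, 122.0]
tool_rot: [[-1.0, -0.0, 0.002], [-0.0, 1.0, -0.0], [-0.002, -0.0, -1.0]]
force: [-3.1, -0.4, 9.8]
width: 59.2
finger_force: 28.4
```

```bash
python3 -m jog '0 0 0 0
0 0 0 0
0 0 0 0
0 0 0 0
0 0 0 0' 85;python3 -m jog '0 0 -25 0
0 0 -60 0
0 0 -90 0
0 0 -90 0
40 40 -90 0
60 80 -90 0
60 120 -90 0
60 160 -90 0
60 200 -90 0
60 200 -90 0'; python3 - <<'E'
from m import *
print(r.read_state()["tcp_pos"])
A=[S.at(p,4)[:2] for p in((239.5,163.0),(256.6,180.7),(269.2,177.0))]
B=[T.at(p,4)[:2]+[2.4,-7.2] for p in((177.3,300.8),(211,283.3))]
print(np.round(A,1).tolist(),np.linalg.norm(A[1]-A[0]),np.linalg.norm(A[2]-A[1]),"c",(A[0]+A[2])/2,"dir",np.degrees(np.arctan2(*(A[1]-A[0])[::-1])))
print(np.round(B,1).tolist(),np.linalg.norm(B[1]-B[0]),np.degrees(np.arctan2(*(B[1]-B[0])[::-1])))
st=[(290.5,125.5),(338.2,128),(335.7,146.9),(286.5,144.2)]
Q=np.array([S.at(p,20)[:2] for p in st]);print("pen",Q.mean(0),np.degrees(np.arctan2(*(Q[1]-Q[0])[::-1])),np.linalg.norm(Q[1]-Q[0]),np.linalg.norm(Q[2]-Q[1]))
def z(v,p):
    x,y=p; return cv2.resize(v.im[y-30:y+30,x-40:x+40],(400,300),interpolation=cv2.INTER_CUBIC)
k=[(S,(300,265)),(T,(374,250)),(S,(254,163)),(T,(190,285))]
t=[z(*a) for a in k]; cv2.imwrite("pics/c4.png",np.vstack([np.hstack(t[:2]),np.hstack(t[2:])])[:,:,::-1])
E
```

```text
time_s: 27.37
tcp_pos: [458.0, -118.1, 120.1]
tool_rot: [[-1.0, -0.0, -0.0], [-0.0, 1.0, 0.0], [0.0, 0.0, -1.0]]
force: [-0.4, 0.2, -0.3]
width: 85.2
finger_force: 0.0
time_s: 28.2
tcp_pos: [397.5, 86.4, 210.2]
tool_rot: [[-1.0, -0.006, 0.001], [-0.006, 1.0, 0.003], [-0.001, 0.003, -1.0]]
force: [0.8, 0.1, 0.9]
width: 84.9
finger_force: 0.0
[397.79507764  83.92044513 209.9831537 ]
[[344.7, 333.3], [384.6, 261.1], [415.4, 270.8]] 82.43413267265517 32.31389612614808 c [380.0514712  302.05423647] dir -61.05402546829389
[[342.1, 334.8], [385.1, 257.6]] 88.36136768603397 -60.90519334398877
pen [534.32970281 398.72371711] -12.167485862882954 124.9494122227185 79.57058269121262
```

View pics/c4.png

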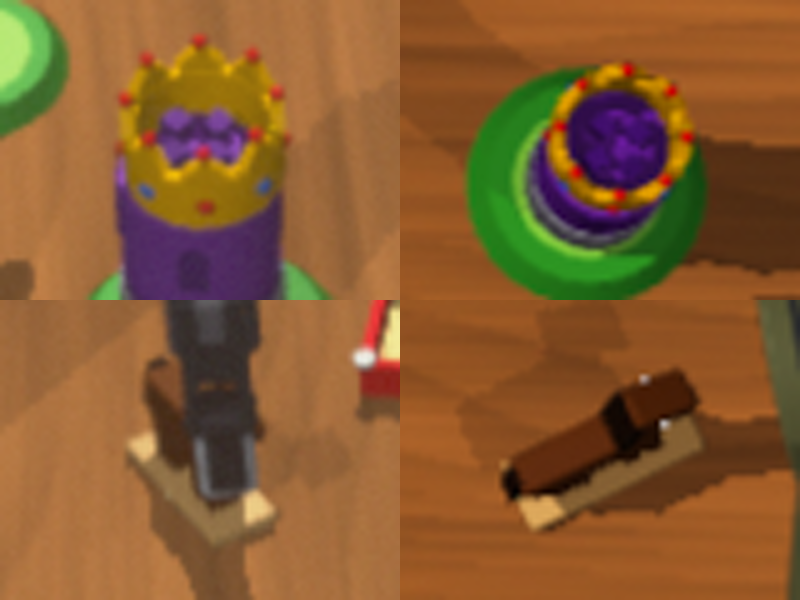

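The crown is round the turret in both views: side tips are level at about (202,95), and in the top view the ring is concentric with the turret. The horse's centre is at about (379.5,303), with its head along -61°. The pen's centre is at (534.3,398.7), its long axis along -12.2°. Moving over the horse. I have used up my picture views, so from here I check with numbers.

```bash
python3 -m jog '18.5 220.5 0 1.065
18.5 220.5 0 1.065
18.5 220.5 0 1.065
18.5 220.5 0 1.065
18.5 220.5 0 1.065
18.5 220.5 0 1.065
18.5 220.5 0 1.065
18.5 220.5 0 1.065
18.5 220.5 0 1.065
18.5 220.5 0 1.065';python3 -m jog '0 0 40 0
0 0 80 0
0 0 80 0
0 0 80 0
0 0 80 0
0 0 80 0'; python3 - <<'E'
from m import *
s=r.read_state();print(s["tcp_pos"],s["tool_rot"].round(3).tolist(),s["joint_positions"].round(2))
E
```

```text
time_s: 29.13
tcp_pos: [380.0, 301.4, 209.6]
tool_rot: [[-0.48, 0.878, -0.001], [0.878, 0.48, -0.001], [-0.001, -0.001, -1.0]]
force: [0.0, 0.2, 0.3]
width: 85.5
finger_force: 0.0
time_s: 29.63
tcp_pos: [381.5, 303.3, 132.6]
tool_rot: [[-0.484, 0.875, 0.003], [0.875, 0.484, 0.003], [0.001, 0.004, -1.0]]
force: [-0.1, 0.4, 0.1]
width: 84.9
finger_force: 0.0
[381.30277122 303.41728538 132.48158318] [[-0.484, 0.875, 0.004], [0.875, 0.484, 0.003], [0.001, 0.004, -1.0]] [ 0.67  0.26 -0.41  0.89 -0.    1.74]
```

```bash
python3 -m jog '0 0 35 0
0 0 65 0
0 0 90 0
0 0 104 0
0 0 109 0
0 0 109 0
0 0 109 0
0 0 109 0'; python3 -m jog '0 0 0 0
0 0 0 0
0 0 0 0
0 0 0 0
0 0 0 0
0 0 0 0
0 0 0 0
0 0 0 0
0 0 0 0
0 0 0 0' 5 30
```

```text
time_s: 30.4
tcp_pos: [380.9, 303.5, 22.9]
tool_rot: [[-0.485, 0.875, 0.003], [0.875, 0.485, 0.002], [0.001, 0.003, -1.0]]
force: [-0.0, -0.5, -0.2]
width: 85.1
finger_force: 0.0
time_s: 31.23
tcp_pos: [379.6, 302.4, 21.5]
tool_rot: [[-0.485, 0.875, 0.0], [0.875, 0.485, 0.0], [0.0, 0.0, -1.0]]
force: [-0.1, -0.5, 4.1]
width: 19.4
finger_force: 35.1
```

```bash
python3 -m jog '0 0 -20 0
0 0 -45 0
0 0 -60 0
0 0 -60 0
0 0 -60 0'; python3 -m jog '8.6 181.6 0 -0.852
8.6 181.6 0 -0.852
8.6 181.6 0 -0.852
8.6 181.6 0 -0.852
8.6 181.6 0 -0.852
8.6 181.6 0 -0.852
8.6 181.6 0 -0.852
8.6 181.6 0 -0.852
8.6 181.6 0 -0.852'; python3 -m jog '0 0 10 0
0 0 20 0
0 0 20 0
0 0 20 0
0 0 20 0
0 0 20 0'; python3 - <<'E'
from m import *
s=r.read_state();P=s["tcp_pos"];print(P,s["tool_rot"].round(3).tolist(),s["width"])
# base pale pixels outline vs straw: bounding boxes of straw left around the horse
for v,roi in((S,(280,90,345,150)),(T,(125,183,190,255))):
    m=v.mask((0,0,170),(180,50,255),roi); n,_,st,c=cv2.connectedComponentsWithStats(m); print("studs",[(c[i].round(1).tolist(),int(st[i,4])) for i in range(1,n)])
m=S.mask((5,80,20),(18,255,95),(280,80,350,150)); c=big(m); print("brown",cv2.boundingRect(c),cen(c))
e=P-[0,0,22]; d=np.array([np.cos(-.213),np.sin(-.213),0]);w=np.array([-d[1],d[0],0])
print("expected base corners",S.px([e+45*a*d+18*b*w for a,b in((-1,-1),(1,-1),(1,1),(-1,1))]).round(1).tolist())
E
```

```text
time_s: 31.65
tcp_pos: [380.0, 302.7, 81.5]
tool_rot: [[-0.485, 0.875, 0.001], [0.875, 0.485, 0.001], [0.0, 0.002, -1.0]]
force: [1.0, 0.0, -1.0]
width: 19.7
finger_force: 34.6
time_s: 32.4
tcp_pos: [533.1, 397.1, 79.1]
tool_rot: [[-0.977, 0.214, -0.003], [0.214, 0.977, -0.002], [0.002, -0.003, -1.0]]
force: [-0.9, 0.2, -0.1]
width: 19.4
finger_force: 34.6
time_s: 32.9
tcp_pos: [534.4, 398.1, 61.6]
tool_rot: [[-0.977, 0.211, 0.001], [0.211, 0.977, 0.0], [-0.0, 0.0, -1.0]]
force: [-0.8, -0.3, -1.6]
width: 19.0
finger_force: 34.5
[534.47750294 398.15188763  61.84512385] [[-0.977, 0.211, 0.001], [0.211, 0.977, 0.001], [-0.001, 0.001, -1.0]] 19.677941448618753
studs [([290.5, 125.5], 8), ([338.3, 127.9], 9), ([286.5, 144.2], 10), ([335.5, 146.8], 10)]
studs [([177.5, 198.0], 12)]
brown (314, 102, 20, 28) [321.98834499 113.85547786]
expected base corners [[294.1, 133.1], [329.7, 135.0], [330.9, 126.5], [295.9, 124.7]]
```

```bash
python3 -m jog '0 0 12 0
0 0 22 0
0 0 28 0
0 0 31 0
0 0 33 0
0 0 34 0
0 0 34.5 0
0 0 34.5 0
0 0 34.5 0'; python3 - <<'E'
from m import *
st=[(290.5,125.5),(338.2,128),(335.7,146.9),(286.5,144.2)]
Q=np.array([S.at(p,20)[:2] for p in st]);c=Q.mean(0);d=Q[1]-Q[0];d/=np.linalg.norm(d);w=np.array([-d[1],d[0]])
# walk image along the pen's axes at z=14 (base top): print hsv near-front strip
for lab,f in(("along, front strip y=-13",lambda t:c+t*d-13*w),("across at x=-40",lambda t:c-40*d+t*w),("across at x=40",lambda t:c+40*d+t*w)):
    print(lab)
    for t in range(-56,58,4):
        if "across" in lab and abs(t)>36: continue
        p=S.px([*f(t),14])[0].round().astype(int); print(t,S.hsv[p[1],p[0]].tolist(),end="; ")
    print()
E
```

```text
time_s: 33.75
tcp_pos: [534.2, 398.0, 27.5]
tool_rot: [[-0.977, 0.211, 0.0], [0.211, 0.977, 0.0], [-0.0, 0.0, -1.0]]
force: [-2.5, -1.3, 3.9]
width: 19.6
finger_force: 35.3
along, front strip y=-13
-56 [15, 138, 152]; -52 [26, 95, 242]; -48 [24, 109, 234]; -44 [21, 110, 236]; -40 [21, 108, 237]; -36 [21, 112, 235]; -32 [17, 132, 133]; -28 [15, 145, 104]; -24 [17, 129, 128]; -20 [16, 133, 144]; -16 [16, 135, 132]; -12 [17, 128, 161]; -8 [18, 120, 219]; -4 [17, 128, 157]; 0 [17, 129, 148]; 4 [16, 140, 124]; 8 [16, 140, 113]; 12 [16, 133, 121]; 16 [16, 137, 125]; 20 [15, 143, 105]; 24 [17, 126, 176]; 28 [18, 122, 218]; 32 [20, 112, 236]; 36 [21, 110, 236]; 40 [21, 118, 203]; 44 [26, 96, 240]; 48 [27, 90, 244]; 52 [27, 89, 244]; 56 [26, 92, 244]; 
across at x=-40
-36 [0, 196, 187]; -32 [4, 195, 141]; -28 [12, 143, 137]; -24 [17, 128, 153]; -20 [17, 125, 178]; -16 [19, 118, 224]; -12 [21, 108, 237]; -8 [20, 111, 237]; -4 [21, 109, 236]; 0 [20, 112, 236]; 4 [20, 112, 235]; 8 [19, 120, 219]; 12 [19, 125, 185]; 16 [20, 133, 138]; 20 [16, 142, 99]; 24 [12, 160, 83]; 28 [12, 160, 78]; 32 [12, 160, 78]; 36 [12, 179, 77]; 
across at x=40
-36 [3, 191, 172]; -32 [12, 148, 178]; -28 [19, 125, 179]; -24 [18, 119, 208]; -20 [21, 114, 195]; -16 [21, 118, 203]; -12 [21, 118, 203]; -8 [20, 121, 209]; -4 [20, 119, 218]; 0 [20, 118, 223]; 4 [19, 119, 223]; 8 [21, 115, 216]; 12 [24, 108, 226]; 16 [22, 117, 179]; 20 [21, 122, 138]; 24 [10, 153, 125]; 28 [4, 185, 121]; 32 [2, 195, 119]; 36 [2, 201, 122];
```

The base spans -48 to +42 mm along the pen and about -19 to +14 across, both inside the walls, and it touches the floor (TCP up 6 mm, 3.9 N). Releasing.

```bash
python3 -m jog '0 0 0.4 0
0 0 0.5 0
0 0 0.5 0'; python3 -m jog '0 0 0 0
0 0 0 0
0 0 0 0
0 0 0 0
0 0 0 0' 60; python3 -m jog '0 0 -25 0
0 0 -60 0
0 0 -100 0
0 0 -140 0
0 0 -170 0
0 0 -170 0
120 0 -170 0
120 0 -170 0
120 0 -170 0
120 0 -170 0'; python3 -m jog '100 50 0 0
100 50 0 0
100 50 0 0
100 50 0 0
100 50 0 0
100 50 0 0'; python3 - <<'E'
from m import *
print(r.read_state()["tcp_pos"])
# horse: trunk/base colours
st=[(290.5,125.5),(338.2,128),(335.7,146.9),(286.5,144.2)]
Q=np.array([S.at(p,20)[:2] for p in st]);c=Q.mean(0);d=Q[1]-Q[0];d/=np.linalg.norm(d);w=np.array([-d[1],d[0]])
print([ (t,S.hsv[tuple(S.px([*(c-13*w+t*d),14])[0].round().astype(int)[::-1])].tolist()) for t in range(-56,58,4)])
m=S.mask((0,80,20),(14,255,110),(285,80,345,140)); k=big(m); print("horse brown bbox",cv2.boundingRect(k)); h=c-3*d-2*w; print("expected head top/trunk",S.px([[*(h+40*d),90],[*(h-33*d),62],[*(h+33*d),36]]).round(1).tolist())
# crown red tips, both views
for v,roi in((S,(278,245,325,290)),(T,(350,230,395,280))):
    m=v.mask((0,150,110),(8,255,255),roi)|v.mask((172,150,110),(180,255,255),roi); n,_,s,cc=cv2.connectedComponentsWithStats(m); print([(cc[i].round(1).tolist(),int(s[i,4])) for i in range(1,n)])
print(S.px([456.5,-122,157]),T.px(np.array([456.5,-122,157])-[2.4,-7.2,0]))
E
```

```text
time_s: 34.1
tcp_pos: [534.2, 398.0, 27.5]
tool_rot: [[-0.977, 0.211, 0.001], [0.211, 0.977, 0.0], [-0.0, 0.001, -1.0]]
force: [-3.3, -2.7, 8.0]
width: 19.6
finger_force: 35.9
time_s: 34.52
tcp_pos: [534.2, 397.9, 26.0]
tool_rot: [[-0.977, 0.211, -0.0], [0.211, 0.977, -0.0], [0.0, -0.0, -1.0]]
force: [-0.1, -0.5, 0.2]
width: 59.9
finger_force: 0.0
time_s: 35.35
tcp_pos: [410.3, 423.3, 195.9]
tool_rot: [[-0.978, 0.206, -0.005], [0.206, 0.978, -0.001], [0.005, -0.002, -1.0]]
force: [0.4, -0.7, -0.1]
width: 60.2
finger_force: 0.0
time_s: 35.85
tcp_pos: [330.1, 493.0, 196.0]
tool_rot: [[-0.977, 0.211, 0.0], [0.211, 0.977, -0.001], [-0.001, -0.001, -1.0]]
force: [-0.0, -0.8, -0.7]
width: 59.3
finger_force: 0.0
[330.75264085 492.54044995 196.09054138]
[(-56, [15, 137, 149]), (-52, [26, 99, 240]), (-48, [24, 110, 232]), (-44, [20, 112, 234]), (-40, [20, 111, 234]), (-36, [21, 112, 233]), (-32, [16, 127, 133]), (-28, [16, 140, 106]), (-24, [16, 134, 126]), (-20, [16, 134, 143]), (-16, [16, 130, 131]), (-12, [17, 128, 160]), (-8, [18, 119, 219]), (-4, [18, 119, 218]), (0, [18, 120, 217]), (4,
[... 168 characters left out ...]
), (36, [20, 111, 234]), (40, [21, 117, 201]), (44, [26, 99, 239]), (48, [27, 91, 243]), (52, [27, 92, 243]), (56, [26, 96, 242])]
horse brown bbox (294, 113, 39, 27)
expected head top/trunk [[327.0, 114.5], [298.0, 122.2], [324.3, 132.0]]
[([289.0, 246.0], 5), ([310.2, 245.4], 5), ([315.0, 253.0], 5), ([284.5, 254.5], 4), ([289.6, 262.2], 5), ([310.5, 261.5], 4), ([317.0, 262.0], 1), ([300.5, 265.5], 4), ([300.5, 276.0], 2)]
[([379.4, 233.2], 5), ([369.7, 236.3], 3), ([387.7, 237.7], 3), ([365.5, 245.0], 2), ([363.0, 246.5], 2), ([391.0, 247.0], 3), ([369.0, 254.0], 5), ([386.2, 255.2], 6), ([377.8, 258.4], 5), ([376.5, 261.0], 2)]
[[297.84188154 253.86994491]] [[378.09189936 247.40000671]]
```

```bash
python3 -c "
from plant import r
print(r.close_job())"
```

```text
the job is handed in; nothing more can be done
None
```

The castle stands on the big green hill with its crown on (about 3 mm off-centre but clear of the turret), the horse was then stood in the red pen, and I handed the job in at about 36 s; I viewed 16 pictures, two over the limit of 14.

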